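Set the length stop of the clay cut-off jig

TASK

Set the clay cut-off jig for the next batch: with the fingertips push the sliding stop along its rail, towards the clip with two ridges, until its spring plunger drops into the groove between the ridges, and do not push it on past that clip. Then press the square thumb lock on the stop all the way down. Only push and press: grip and lift nothing (not the stop, not the plunger's knob), leave the plain flat clip and everything standing or lying about as it is, and finish clear of everything.

Things in the scene. Friction and masses are not known exactly. Their poses are not given: they have to be found in the camera images.
- jig: fixed jig: wooden board 235 (x) x 420 (y) x 12 mm, from 200 mm in front of the rail's centre line to 35 mm beyond it; aluminium rail 30 mm wide, 400 mm long, top 32 mm above the table, along the jig's y, dark end blocks 48 mm tall. Origin on the table under the rail's middle; x points across the rail, away from the robot. Place and yaw vary
- stop (a joint): place of the stop's middle along the rail from the jig's origin (m), + along jig +y, limits -0.14, 0.14. Aluminium stop, 44 mm long along the rail, 56 mm across above the rail, with an arm reaching towards the robot to 102 mm in front of the rail's centre line, 24 to 62 mm above the table. Drags with about 1.5 N, stays where left, cannot leave the rail
- stop_index (a point): point on the top face of the stop, in the middle of its length, over the rail's centre line, 62 mm above the table; a small steel tab on the stop's far side is in line with it
- left_pad (a point): black pad, 66 x 3 x 34 mm (across the rail, along it, height), on the +y side of the stop's arm: the face to push for moving towards -y. The point is the middle of its outer face: 65 mm in front of the rail's centre line, 43 mm above the table, 22 mm along the rail from the stop's middle
- right_pad (a point): the same pad on the -y side of the stop's arm: the face to push for moving towards +y
- catch: steel clip fixed on the rail 75 to 115 mm to one side of its middle (side varies): two round ridges across the rail, 4 mm tall, 16.4 mm apart, a groove between. Origin on the rail's top, 32 mm up, mid-groove; axes as the jig. Two flat prongs in line with the ridges reach 59 mm beyond the rail's centre line and stay visible when the stop covers the clip
- marker: plain flat clip without ridges, with one prong instead of two, on the other side of the rail's middle; nothing catches on it
- plunger (a joint): height of the stop's spring plunger (m): 0 down (on plain rail or in the groove), near 0.0035 on a ridge. It meets the first ridge with the stop's middle 16 mm short of the groove (push rises to 6-12 N), tops it 8 mm short, then falls in and draws the stop home (push dips, the stop runs ahead of the finger); the second ridge holds it until pushed as hard again
- plunger_top (a point): top of the plunger's round black knob, 20 mm wide, over the rail's centre line on the stop; 85.5 mm above the table when down. Not to be pulled
- lock (a joint): thumb lock on the stop (m): 0 up, 0.008 fully down (its top then 4 mm above the arm's top); moves straight down against about 4 N, stops hard at the bottom, stays where it is left
- lock_top (a point): centre of the top face of the thumb lock, a dark steel square cap 28 x 28 mm on the stop's arm, 78 mm in front of the rail's centre line, 74 mm above the table when up
- rib: flat wooden potter's rib, 32 x 75 x 7 mm, lying loose on the jig's board; bystander, origin under its centre
- tile: small square terracotta test tile, 42 x 42 x 9 mm, lying loose on the jig's board; bystander, origin under its centre
- mug: white mug, 80 mm wide, 90 mm tall, beyond the jig; bystander, origin under its centre
- vase: terracotta vase, 90 mm wide, 115 mm tall, beyond the jig; bystander, origin under its centre
- bowl: terracotta bowl, 120 mm wide, 50 mm tall, beyond the jig; bystander, origin under its centre
- slipjar: jar with a lid, 70 mm wide, 100 mm tall, left of the jig; bystander, origin under its centre
- brush: wooden brush about 200 mm long lying right of the jig; bystander, origin under the middle of its length

How it is judged:
By the outcome, as a careful person would: the job done as asked, in the order asked, and still so for the second after the job is handed in, with the robot touching nothing.
It also fails if it takes over 45 s, if anything falls off the work surface, if the arm or the gripper's body presses on something with over 40 N, if the wrist force passes 120 N, or if a joint passes its speed limit or range.

ROBOT

A 6-joint arm with a two-finger parallel gripper is mounted at the origin on the work surface. World frame = base frame: x ahead of the robot, y to its left, z up, the work surface at z = 0. Lengths are in m, angles in rad, forces in N, time in s.
With the tool pointing down it reaches from about 0.35 to 0.925 m from the base axis. Payload 6.4 kg.
Tool frame: the origin (TCP) lies on the centre line of the jaws, within the pads' length; the fingertips stand 11 mm ahead of it and the grasp point (between the pads) lies 8 mm behind it; z points along the fingers, y is the direction in which the jaws open and shut (so a half turn about z gives the same grasp; the last joint's range is limited). The gripper opens to 85 mm and grips with 20 to 120 N. Pads are 22 mm wide; open, the fingers measure 114 mm over their backs; the gripper's body (76 mm by 85 mm) begins 54 mm behind the grasp point. The pads swing forward as they close: fully open they stand 13 mm farther back than shut.
Start: joints at [-1.333, 0.245, 1.558, -0, 1.339, -0.174], TCP at [0.26, -0.596, 0.242] pointing down, gripper open.
Joint ranges: [-3.13, 3.13], [-1.02, 2.26], [0.13, 2.54], [-0.95, 4.09], [0.21, 2.88], [-2.74, 2.74]. Speed limits (rad/s): [2.57, 2.57, 3.14, 3.14, 3.14, 3.14].

INTERFACE

Orientations are given as a unit quaternion [x, y, z, w].
In Python, from cell import robot, vision gives the robot as it stands.
- The arm moves only by the tool drive_tool, never from a script. Its argument "commands" is a list of rows, each an object of numbers: "tx", "ty", "tz": the shift along the tool's x, y, z in units of 30 mm (1.0 is 30 mm); "roll": the turn about the tool's z in rad. A call has 1 to 8 rows; each row is the pose to reach, as a shift and turn from the pose commanded when the call began, along the tool's axes at that moment; what a row does not reach only later rows make up. A row lasts 1/10 s, in which the tool goes at most 50 mm and 8.59 degrees, less where a joint would pass 70% of its speed; a pose out of reach is approached as far as the arm can. A call with a gripper value outside its range is refused whole. "hand" is the finger opening in mm, from 0 to 85.4, set as the call begins (left out, the last holds). The fingers move at their own pace and stop on an object; the grip force is fixed at half the most. Time passes only in rows, so rows that repeat a pose let the fingers close. It gives the time, the measured TCP pose, the force and the opening at its end, in the units of the state.
- robot.state(): the state, without advancing time (a new reading comes with each control period).
- vision.capture(name): name is "scene" or "side" or "wrist"; returns a dict with "pixels" (480x640x3 uint8, blue, green, red), "z_map" (480x640 float32, m along the optical axis (not along the pixel's ray), 0 where there is no reading), "fx", "fy", "cx", "cy" (pixels), "R" (3x3) and "t" (3): a world point X has camera coordinates R X + t. Camera axes: x right, y down, z forward; pixel columns grow to the right and rows downward; lengths in m; the calibration is good to about 2 mm. A picture is of the moment at which its call begins.
- robot.hand_in(): hands the job in, once; it reports no verdict.
The state is a dict: "time_s": time; "joint_pos": joint angles; "joint_vel": joint speeds; "effort": joint torques, N m; "tool_pos": TCP position; "tcp_rot": TCP orientation; "ft_force": force on the tool from outside, world axes, zero at the start; "ft_torque": the same for the moment, N m; "grip_width": opening from 0.0 (shut) to 1.0 (fully open).
Only numpy, scipy, OpenCV 4.12 (cv2) and the standard library are available. Lean on these libraries where they do the work, as an engineer would, in place of code of your own. Each camera call takes 0.05 s, during which the arm holds its last target.

## Working session

There is one attempt and no reset: what is moved stays moved. The work goes in short steps, Python scripts to look and compute and a tool call to move; the robot and the scene stay as the last step left them, time stands still between calls to the robot, and variables do not carry over. Pictures are saved under pics/ and viewed, and the job is handed in when it is done.

Besides the shell and the picture viewer there is one more tool, called after "Request:" in YAML: its name, and indented under it one key for each argument. drive_tool: Moves the arm, as the interface text tells. Its arguments: {"type":"object","properties":{"commands":{"type":"array","items":{"type":"object","properties":{"tx":{"type":"number"},"ty":{"type":"number"},"tz":{"type":"number"},"roll":{"type":"number"}}}},"hand":{"type":"number"}},"required":["commands"]}

```bash
mkdir -p pics; ls; cat > h.py <<'E'
import numpy as np,cv2
from cell import robot,vision
def snap(n,f):
    c=vision.capture(n); cv2.imwrite(f'pics/{f}.png',c['pixels']); np.savez(f'{f}.npz',**c); return c
def P(c,u,v,z=None,h=None):
    R=np.array(c['R']);t=np.array(c['t'])
    d=np.array([(u-c['cx'])/c['fx'],(v-c['cy'])/c['fy'],1.])
    o=-R.T@t; w=R.T@d
    if h is not None: return o+w*(h-o[2])/w[2]
    if z is None: z=float(c['z_map'][int(v),int(u)])
    return o+w*z
def proj(c,X):
    q=np.array(c['R'])@np.array(X)+np.array(c['t']); return [q[0]/q[2]*c['fx']+c['cx'],q[1]/q[2]*c['fy']+c['cy']]
E
python3 - <<'E'
from h import *
for n in('scene','side','wrist'): snap(n,n+'0')
print(robot.state())
E
```

```text
pics
{'time_s': 0.15, 'joint_pos': array([-1.33313286e+00,  2.45654665e-01,  1.55874373e+00,  3.96845141e-06,
        1.33871273e+00, -1.74094042e-01]), 'joint_vel': array([-0.00277192, -0.00342963, -0.00449726, -0.00037331,  0.00095411,
       -0.00031885]), 'effort': array([-1.90557978e-05, -4.29990041e+01, -3.26551187e+01, -1.52838725e-04,
        3.56600147e-03, -2.49938233e-05]), 'tool_pos': array([ 0.26005346, -0.59525623,  0.24142757]), 'tcp_rot': array([ 9.78881533e-01,  2.04426927e-01, -2.21983421e-05, -7.58914292e-04]), 'ft_force': array([-0.36234789,  1.1747274 , -0.23238269]), 'ft_torque': array([-0.01090554, -0.03119575, -0.01044089]), 'grip_width': 1.0016683757978986}
```

View pics/scene0.png

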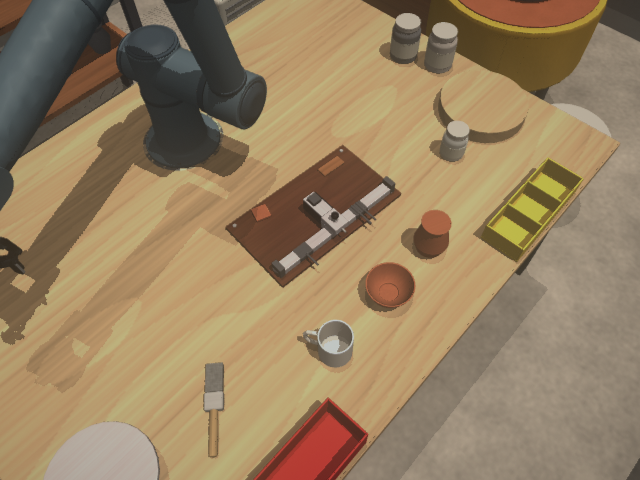

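View pics/side0.png

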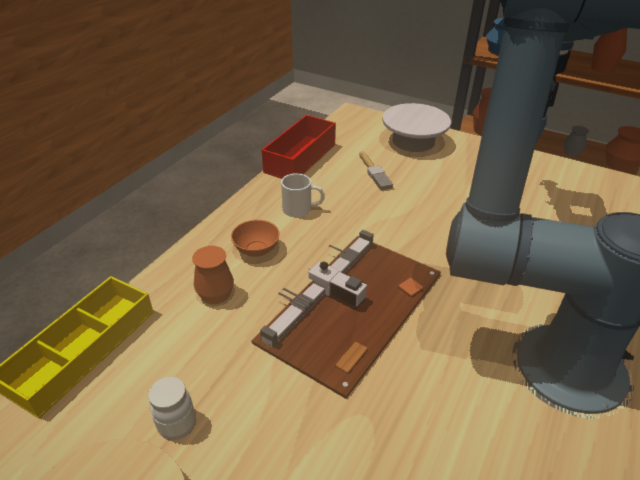

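View pics/wrist0.png

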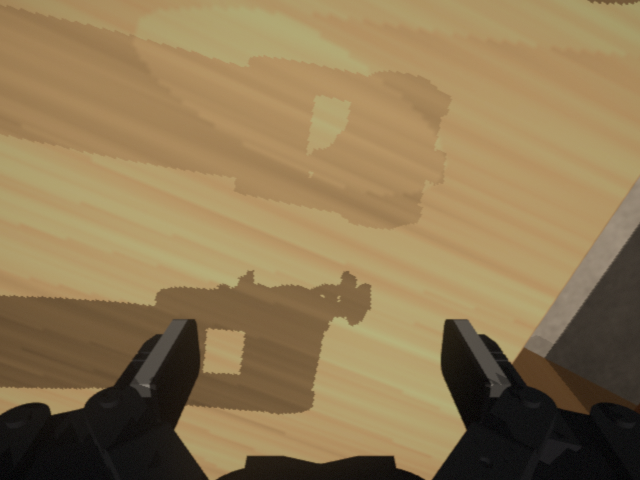

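The jig is seen in both fixed views, with the stop near rail middle. I'll enlarge both.

```bash
python3 - <<'E'
import cv2
a=cv2.imread('pics/scene0.png')[140:290,220:410]; cv2.imwrite('pics/sc.png',cv2.resize(a,None,fx=4,fy=4,interpolation=cv2.INTER_CUBIC))
a=cv2.imread('pics/side0.png')[225:395,250:445]; cv2.imwrite('pics/si.png',cv2.resize(a,None,fx=3.5,fy=3.5,interpolation=cv2.INTER_CUBIC))
E
```

```text
(no output)
```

View pics/sc.png

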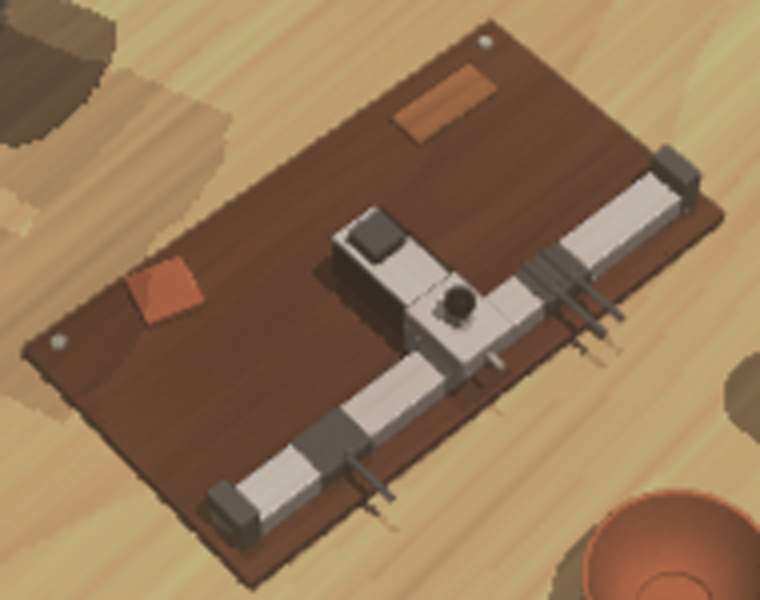

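View pics/si.png

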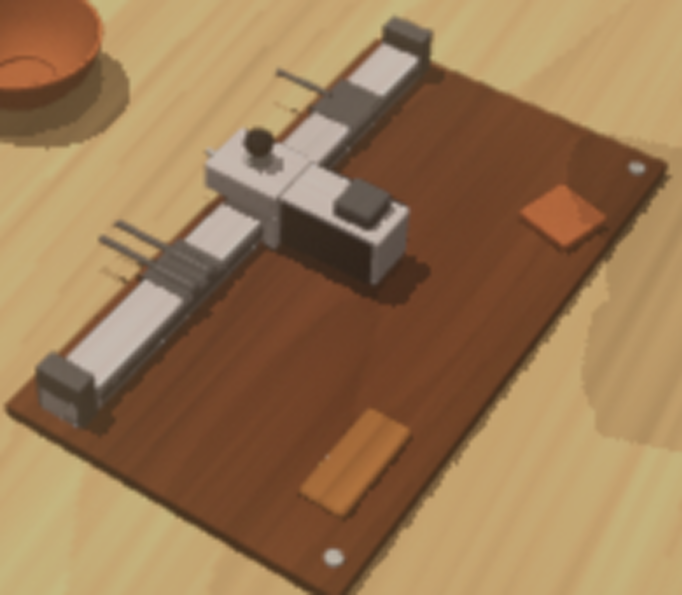

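```bash
cat > fit.py <<'E'
from h import *
from scipy.optimize import least_squares
S=dict(np.load('scene0.npz'));D=dict(np.load('side0.npz'))
s=lambda u,v:(220+u/4-.375,140+v/4-.375); d=lambda u,v:(250+u/3.5-.36,225+v/3.5-.36)
sc=[s(24,350),s(492,20),s(722,215),s(252,588)]
sd=[d(665,165),d(340,597),d(8,408),d(378,42)]
for p in sc: print('sc',P(S,*p,h=.012))
for p in sd: print('sd',P(D,*p,h=.012))
E
python3 fit.py
```

```text
sc [ 0.32607337 -0.12844573  0.012     ]
sc [0.36421639 0.28889875 0.012     ]
sc [0.59506822 0.263619   0.012     ]
sc [ 0.55845321 -0.15158107  0.012     ]
sd [ 0.32523049 -0.11919704  0.012     ]
sd [0.36297811 0.29147719 0.012     ]
sd [0.59288424 0.27228284 0.012     ]
sd [ 0.55331527 -0.14043105  0.012     ]
```

```bash
cat >> fit.py <<'E'
J=[(-.2,-.21,.012),(-.2,.21,.012),(.035,.21,.012),(.035,-.21,.012)]
def W(p,q): 
    c,n=np.cos(p[2]),np.sin(p[2]); return [p[0]+c*q[0]-n*q[1],p[1]+n*q[0]+c*q[1],q[2]]
ST=[((0,.0855),s(460,298),d(259,139)),((-.078,.074),s(377,233),d(363,199))]
CT=[(.059,0.0082,s(620,317),d(117,224)),(.059,-.0082,s(602,330),d(103,240))]
def res(p,cams=(0,1)):
    r=[]
    for i,q in enumerate(J):
        for k,(c,m) in enumerate(((S,sc),(D,sd))):
            if k in cams: r+=list(np.subtract(proj(c,W(p,q)),m[i]))
    for x,z,a,b in ST:
        for k,(c,m) in enumerate(((S,a),(D,b))):
            if k in cams: r+=list(np.subtract(proj(c,W(p,(x,p[3],z))),m))
    for x,o,a,b in CT:
        for k,(c,m) in enumerate(((S,a),(D,b))):
            if k in cams: r+=list(np.subtract(proj(c,W(p,(x,p[4]+o,.034))),m))
    return np.array(r)
if __name__=='__main__':
  for cams in((0,),(1,),(0,1)):
    f=least_squares(lambda p:res(p,cams),[.56,.07,-.09,0.02,.09],loss='soft_l1')
    p=f.x;print(p.round(4),'rms',np.sqrt(np.mean(res(p,cams)**2)).round(2))
  print(res(p).reshape(-1,2).round(1).tolist())
  for n,q in dict(knob=(0,p[3],.0855),lock=(-.078,p[3],.074),rpad=(-.065,p[3]-.022,.043),catch=(0,p[4],.032)).items(): print(n,np.round(W(p,q),4))
E
python3 fit.py
```

```text
sc [ 0.32607337 -0.12844573  0.012     ]
sc [0.36421639 0.28889875 0.012     ]
sc [0.59506822 0.263619   0.012     ]
sc [ 0.55845321 -0.15158107  0.012     ]
sd [ 0.32523049 -0.11919704  0.012     ]
sd [0.36297811 0.29147719 0.012     ]
sd [0.59288424 0.27228284 0.012     ]
sd [ 0.55331527 -0.14043105  0.012     ]Traceback (most recent call last):
  File "fit.py", line 28, in <module>
    f=least_squares(lambda p:res(p,cams),[.56,.07,-.09,0.02,.09],loss='soft_l1')
    return func(*args, **kwargs)
    vector_fun = VectorFunction(
        fun_wrapped,
    ...<6 lines>...
        workers=workers
    )
    self._update_fun()
    ~~~~~~~~~~~~~~~~^^
    self.f = self.fun_wrapped(xp_copy(self.x))
             ~~~~~~~~~~~~~~~~^^^^^^^^^^^^^^^^^
    return np.atleast_1d(self.fun(x))
                         ~~~~~~~~^^^
    return self.f(x, *self.args, **self.kwargs)
           ~~~~~~^^^^^^^^^^^^^^^^^^^^^^^^^^^^^^
  File "fit.py", line 28, in <lambda>
    f=least_squares(lambda p:res(p,cams),[.56,.07,-.09,0.02,.09],loss='soft_l1')
                             ~~~^^^^^^^^
  File "fit.py", line 19, in res
    for x,z,a,b in ST:
        ^^^^^^^
ValueError: not enough values to unpack (expected 4, got 3)
```

```bash
sed -i 's/for x,z,a,b in ST/for (x,z),a,b in ST/' fit.py; python3 fit.py | tail -12; python3 - <<'E'
from h import *
print(np.array(robot.state()['tcp_rot']))
from scipy.spatial.transform import Rotation as R
print(R.from_quat(robot.state()['tcp_rot']).as_matrix().round(3))
E
```

```text
sd [ 0.32523049 -0.11919704  0.012     ]
sd [0.36297811 0.29147719 0.012     ]
sd [0.59288424 0.27228284 0.012     ]
sd [ 0.55331527 -0.14043105  0.012     ]
[ 0.5418  0.061  -0.0901 -0.005   0.0764] rms 0.61
[ 0.5409  0.0669 -0.0917 -0.0035  0.0738] rms 2.35
[ 0.5417  0.0637 -0.0909 -0.0044  0.0739] rms 1.9
[[-0.3, -0.8], [1.8, -1.8], [-0.2, -0.9], [0.8, 0.1], [1.5, -1.2], [-0.4, -1.4], [0.6, -1.0], [-0.1, -2.3], [0.7, -1.1], [0.5, -1.6], [0.7, -0.8], [0.6, -1.0], [0.6, 0.6], [-3.1, 2.7], [0.6, 1.0], [5.4, -6.2]]
knob [0.5413 0.0593 0.0855]
lock [0.4636 0.0664 0.074 ]
rpad [0.4746 0.0433 0.043 ]
catch [0.5484 0.1373 0.032 ]
[ 9.78881533e-01  2.04426927e-01 -2.21983421e-05 -7.58914292e-04]
[[ 0.916  0.4   -0.   ]
 [ 0.4   -0.916  0.001]
 [ 0.    -0.001 -1.   ]]
```

```bash
sed -i 's/d(117,224)/d(XX)/;s/d(103,240)/d(117,224)/;s/d(XX)/d(103,240)/' fit.py; python3 fit.py | tail -8
```

```text
[ 0.5418  0.061  -0.0901 -0.005   0.0764] rms 0.61
[ 0.5408  0.067  -0.0917 -0.0035  0.0766] rms 0.8
[ 0.5417  0.0637 -0.0908 -0.0044  0.0773] rms 1.05
[[-0.3, -0.8], [1.8, -1.8], [-0.2, -0.9], [0.8, 0.1], [1.5, -1.2], [-0.4, -1.4], [0.6, -1.0], [-0.1, -2.3], [0.7, -1.1], [0.5, -1.6], [0.7, -0.8], [0.6, -1.0], [1.5, -0.1], [-0.1, -1.0], [1.5, 0.2], [0.5, -0.8]]
knob [0.5413 0.0593 0.0855]
lock [0.4636 0.0664 0.074 ]
rpad [0.4746 0.0433 0.043 ]
catch [0.5487 0.1407 0.032 ]
```

```bash
cat > go.py <<'E'
import sys
from h import *
from scipy.spatial.transform import Rotation as R
p=[.5417,.0637,-.0908]
def jig2w(x,y): c,n=np.cos(p[2]),np.sin(p[2]); return np.array([p[0]+c*x-n*y,p[1]+n*x+c*y])
def w2jig(w): c,n=np.cos(p[2]),np.sin(p[2]); d=np.array(w[:2])-p[:2]; return np.array([c*d[0]+n*d[1],-n*d[0]+c*d[1]])
def plan(x,y,z):
    st=robot.state();M=R.from_quat(st['tcp_rot']).as_matrix();w=jig2w(x,y)
    d=M.T@(np.r_[w,z]-st['tool_pos'])/.03
    yaw=np.arctan2(M[1,0],M[0,0]);dy=(p[2]+np.pi/2-yaw+np.pi)%(2*np.pi)-np.pi
    print('units',d.round(3),'roll',round(-dy,3),'world',w.round(4))
def st():
    s=robot.state();print('t',s['time_s'],'jig',w2jig(s['tool_pos']).round(4),'z',round(s['tool_pos'][2],4),'F',s['ft_force'].round(2),'g',s['grip_width'])
if __name__=='__main__':
    st(); plan(*map(float,sys.argv[1:4]))
E
python3 go.py -.07 -.065 .2
```

```text
t 0.15 jig [-0.2207 -0.6818] z 0.2414 F [-0.36  1.17 -0.23] g 1.0016683757978986
units [ 14.306 -15.595   1.408] roll -1.068 world [0.4661 0.0053]
```

Request:
drive_tool:
  commands:
    - {"tx":1,"ty":-1.1,"tz":0.1,"roll":-0.1}
    - {"tx":2,"ty":-2.2,"tz":0.2,"roll":-0.2}
    - {"tx":3,"ty":-3.3,"tz":0.3,"roll":-0.3}
    - {"tx":4,"ty":-4.4,"tz":0.4,"roll":-0.4}
    - {"tx":5,"ty":-5.5,"tz":0.5,"roll":-0.5}
    - {"tx":6,"ty":-6.6,"tz":0.6,"roll":-0.6}
    - {"tx":7,"ty":-7.7,"tz":0.7,"roll":-0.7}
    - {"tx":8,"ty":-8.8,"tz":0.8,"roll":-0.8}
  hand: 0

```text
time_s: 0.95
tool_pos: [0.3745, -0.2558, 0.218]
tcp_rot: [0.821, 0.571, 0.0, -0.0]
ft_force: [0.3, 0.4, -0.8]
grip_width: -0.0
```

```bash
python3 go.py -.07 -.065 .2
```

```text
t 0.95 jig [-0.1375 -0.3334] z 0.218 F [ 0.27  0.37 -0.77] g -0.0003377048836183236
units [ 9.222 -0.168  0.601] roll -0.265 world [0.4661 0.0053]
```

Request:
drive_tool:
  commands:
    - {"tx":1.3,"tz":0.1,"roll":-0.05}
    - {"tx":2.6,"tz":0.2,"roll":-0.1}
    - {"tx":3.9,"tz":0.3,"roll":-0.15}
    - {"tx":5.2,"ty":-0.1,"tz":0.4,"roll":-0.2}
    - {"tx":6.5,"ty":-0.1,"tz":0.5,"roll":-0.265}
    - {"tx":7.8,"ty":-0.15,"tz":0.6,"roll":-0.265}
    - {"tx":9.2,"ty":-0.17,"tz":0.6,"roll":-0.265}
    - {"tx":9.2,"ty":-0.17,"tz":0.6,"roll":-0.265}

```text
$.commands[0]: bad value
```

```bash
python3 go.py -.07 -.065 .041; python3 -c "
from h import *
c=snap('wrist','w1')"
```

```text
t 0.95 jig [-0.1375 -0.3334] z 0.218 F [ 0.27  0.37 -0.77] g -0.0003377048836183236
units [ 9.221 -0.168  5.901] roll -0.265 world [0.4661 0.0053]
```

View pics/w1.png

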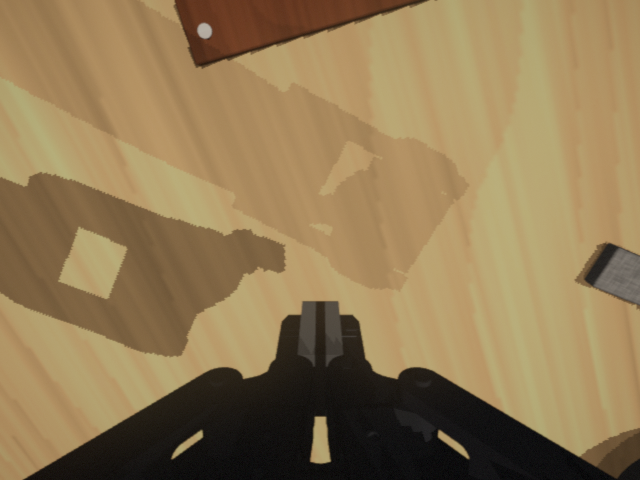

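The refused row lacked "ty"; I'll give all four fields. The wrist view shows the shut fingers at (320,330), with the board corner ahead at (205,65).

Request:
drive_tool:
  commands:
    - {"tx":1.3,"ty":0,"tz":0.1,"roll":-0.05}
    - {"tx":2.6,"ty":0,"tz":0.2,"roll":-0.1}
    - {"tx":3.9,"ty":0,"tz":0.3,"roll":-0.15}
    - {"tx":5.2,"ty":-0.1,"tz":0.4,"roll":-0.2}
    - {"tx":6.5,"ty":-0.1,"tz":0.5,"roll":-0.265}
    - {"tx":7.8,"ty":-0.15,"tz":0.6,"roll":-0.265}
    - {"tx":9.2,"ty":-0.17,"tz":0.6,"roll":-0.265}
    - {"tx":9.2,"ty":-0.17,"tz":0.6,"roll":-0.265}

```text
time_s: 1.8
tool_pos: [0.467, 0.0062, 0.2]
tcp_rot: [0.738, 0.675, 0.0, -0.001]
ft_force: [0.2, -0.1, -0.2]
grip_width: 0.004
```

```bash
python3 go.py -.07 -.065 .041; python3 -c "
from h import *
c=snap('wrist','w2')"
```

```text
t 1.8 jig [-0.0691 -0.0641] z 0.2 F [ 0.22 -0.11 -0.24] g 0.003664004402467006
units [-0.037 -0.026  5.301] roll 0.003 world [0.4661 0.0053]
```

View pics/w2.png

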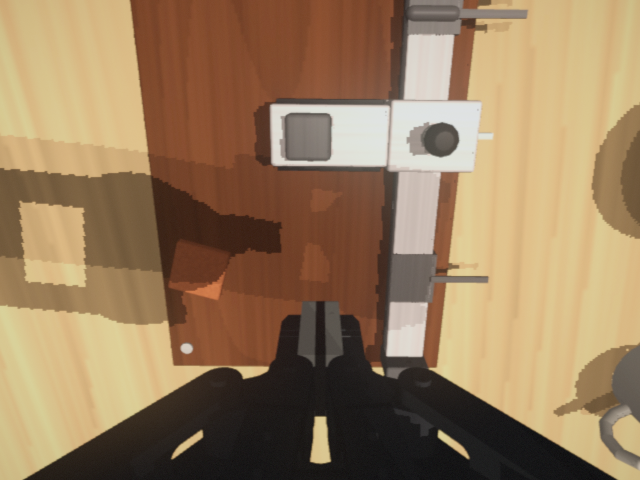

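```bash
python3 - <<'E'
from h import *
from go import *
c=dict(np.load('w2.npz'))
for n,u,v,h in(('knob',441,136,.0855),('lock',308,137,.074),('armnearcornerL',271,165,.062),('stop bl',389,171,.062),('br',478,171,.062),('tr',481,102,.062),('tl',390,101,.062),('tip marker prong',487,280,.034),('ridge1 tip',526,15,.034),('tab',492,136,.06)):
    X=P(c,u,v,h=h); print(n,X.round(4),w2jig(X).round(4))
E
```

```text
knob [0.5398 0.0588 0.0855] [-0.0014 -0.0051]
lock [0.4643 0.0638 0.074 ] [-0.0771 -0.0069]
armnearcornerL [0.4388 0.0476 0.062 ] [-0.101  -0.0254]
stop bl [0.5132 0.0372 0.062 ] [-0.0259 -0.029 ]
br [0.5698 0.0322 0.062 ] [ 0.0308 -0.0288]
tr [0.5703 0.0742 0.062 ] [0.0276 0.0131]
tl [0.5154 0.0796 0.062 ] [-0.0276  0.0135]
tip marker prong [ 0.5892 -0.0583  0.034 ] [ 0.0584 -0.1172]
ridge1 tip [0.607 0.123 0.034] [0.0597 0.065 ]
tab [0.5786 0.0531 0.06  ] [ 0.0377 -0.0072]
```

The wrist view agrees within 2–3 mm. Knob is at (441,139), lock at (308,137) and the ridge clip ahead at (440,13). The fingers are 25 mm clear of the pad, so I'll go straight down.

Request:
drive_tool:
  commands:
    - {"tx":0,"ty":0,"tz":1.2,"roll":0}
    - {"tx":0,"ty":0,"tz":2.4,"roll":0}
    - {"tx":0,"ty":0,"tz":3.6,"roll":0}
    - {"tx":0,"ty":0,"tz":4.6,"roll":0}
    - {"tx":0,"ty":0,"tz":5.3,"roll":0}
    - {"tx":0,"ty":0,"tz":5.3,"roll":0}

```text
time_s: 2.45
tool_pos: [0.4637, 0.002, 0.0384]
tcp_rot: [0.74, 0.672, -0.002, -0.003]
ft_force: [-0.3, 0.8, -0.2]
grip_width: -0.0
```

Request:
drive_tool:
  commands:
    - {"tx":0.3,"ty":0,"tz":0,"roll":0}
    - {"tx":0.5,"ty":0,"tz":0,"roll":0}
    - {"tx":0.65,"ty":0,"tz":0,"roll":0}
    - {"tx":0.75,"ty":0,"tz":0,"roll":0}
    - {"tx":0.85,"ty":0,"tz":0,"roll":0}
    - {"tx":0.95,"ty":0,"tz":0,"roll":0}
    - {"tx":1.05,"ty":0,"tz":0,"roll":0}
    - {"tx":1.05,"ty":0,"tz":0,"roll":0}

```text
time_s: 3.25
tool_pos: [0.4696, 0.0342, 0.0413]
tcp_rot: [0.739, 0.673, 0.0, -0.0]
ft_force: [-0.6, 1.5, -0.9]
grip_width: 0.003
```

```bash
python3 go.py -.07 0 .041; python3 -c "
from h import *
c=snap('wrist','w3')"
```

```text
t 3.25 jig [-0.0691 -0.0359] z 0.0413 F [-0.64  1.51 -0.87] g 0.002843400489300556
units [ 1.198 -0.034  0.011] roll -0.003 world [0.472 0.07 ]
```

View pics/w3.png

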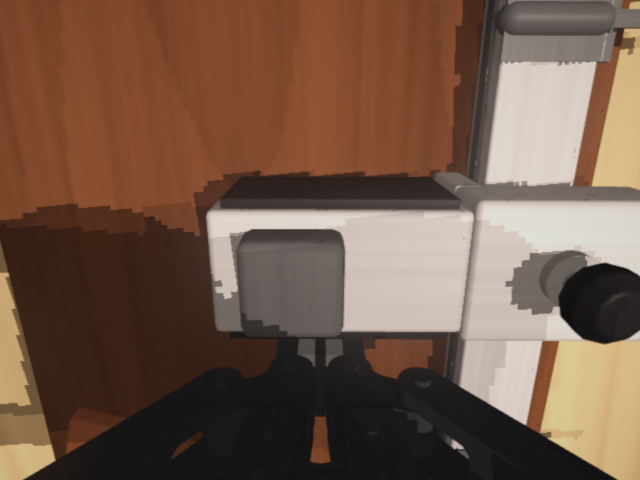

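The stop's arm is directly ahead of the fingertips at (320,335). Pushing on along the plain rail, stopping short of the first ridge.

Request:
drive_tool:
  commands:
    - {"tx":0.15,"ty":0,"tz":0,"roll":0}
    - {"tx":0.35,"ty":0,"tz":0,"roll":0}
    - {"tx":0.6,"ty":0,"tz":0,"roll":0}
    - {"tx":0.85,"ty":0,"tz":0,"roll":0}
    - {"tx":1.1,"ty":0,"tz":0,"roll":0}
    - {"tx":1.3,"ty":0,"tz":0,"roll":0}
    - {"tx":1.5,"ty":0,"tz":0,"roll":0}
    - {"tx":1.5,"ty":0,"tz":0,"roll":0}

```text
time_s: 4.1
tool_pos: [0.4737, 0.0796, 0.0413]
tcp_rot: [0.739, 0.673, 0.0, -0.0]
ft_force: [0.5, 0.1, -0.1]
grip_width: 0.0
```

```bash
python3 go.py -.07 0.02 .041; python3 -c "
from h import *
c=snap('wrist','w4');c=snap('scene','s4')
cv2.imwrite('pics/s4c.png',cv2.resize(cv2.imread('pics/s4.png')[140:290,220:410],None,fx=4,fy=4,interpolation=cv2.INTER_CUBIC))"
```

```text
t 4.1 jig [-0.0692  0.0097] z 0.0413 F [ 0.5   0.05 -0.13] g 0.00041302119697437205
units [ 0.344 -0.029  0.01 ] roll -0.002 world [0.4738 0.09  ]
```

View pics/w4.png

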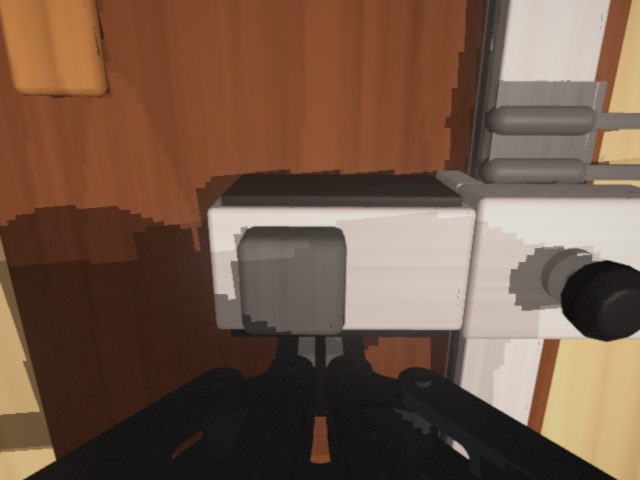

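View pics/s4c.png

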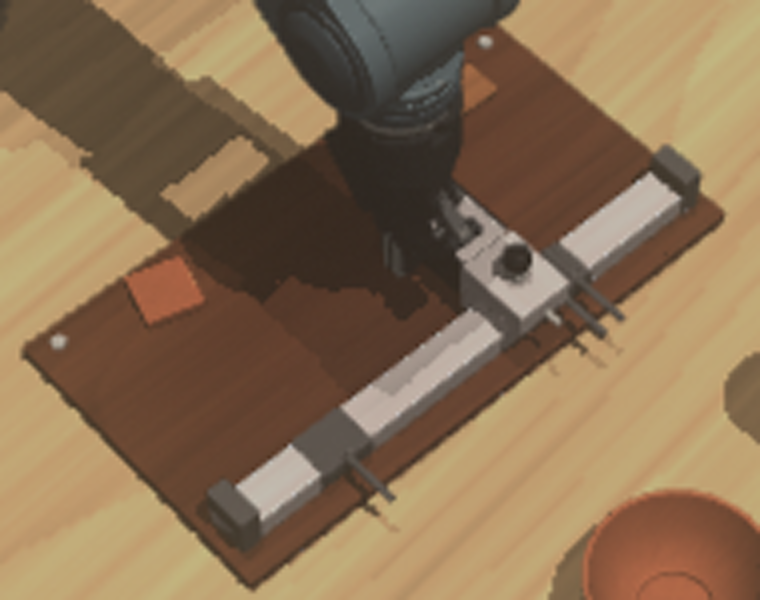

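```bash
python3 - <<'E'
from h import *
from go import *
c=dict(np.load('w4.npz'))
for n,u,v,h in(('r far',540,119,.036),('r near',535,170,.036),('knob',607,288,.0855),('arm +y top edge',340,208,.062),('arm -y top edge',340,330,.062),('lock',292,279,.074)):
    X=P(c,u,v,h=h); print(n,X.round(4),w2jig(X).round(4))
E
```

```text
r far [0.5479 0.1466 0.036 ] [-0.0014  0.0831]
r near [0.5474 0.1307 0.036 ] [-0.0004  0.0672]
knob [0.5411 0.1127 0.0855] [-0.005   0.0487]
arm +y top edge [0.483  0.1307 0.062 ] [-0.0645  0.0614]
arm -y top edge [0.4801 0.0935 0.062 ] [-0.064   0.0241]
lock [0.4691 0.1165 0.074 ] [-0.0771  0.046 ]
```

Request:
drive_tool:
  commands:
    - {"tx":0.1,"ty":0,"tz":0,"roll":0}
    - {"tx":0.2,"ty":0,"tz":0,"roll":0}
    - {"tx":0.3,"ty":0,"tz":0,"roll":0}
    - {"tx":0.35,"ty":0,"tz":0,"roll":0}
    - {"tx":0.4,"ty":0,"tz":0,"roll":0}
    - {"tx":0.4,"ty":0,"tz":0,"roll":0}

```text
time_s: 4.8
tool_pos: [0.475, 0.0909, 0.0413]
tcp_rot: [0.74, 0.673, 0.0, -0.0]
ft_force: [-0.9, -0.1, 0.8]
grip_width: -0.005
```

Request:
drive_tool:
  commands:
    - {"tx":0.05,"ty":0,"tz":0,"roll":0}
    - {"tx":0.1,"ty":0,"tz":0,"roll":0}
    - {"tx":0.15,"ty":0,"tz":0,"roll":0}

```text
time_s: 5.1
tool_pos: [0.4754, 0.0952, 0.0413]
tcp_rot: [0.74, 0.673, -0.0, 0.0]
ft_force: [-1.4, -1.6, -0.2]
grip_width: 0.001
```

Request:
drive_tool:
  commands:
    - {"tx":0.05,"ty":0,"tz":0,"roll":0}
    - {"tx":0.1,"ty":0,"tz":0,"roll":0}

```text
time_s: 5.3
tool_pos: [0.4756, 0.0977, 0.0413]
tcp_rot: [0.739, 0.673, -0.001, 0.0]
ft_force: [0.0, -7.8, 0.7]
grip_width: -0.003
```

Request:
drive_tool:
  commands:
    - {"tx":0.05,"ty":0,"tz":0,"roll":0}
    - {"tx":0.1,"ty":0,"tz":0,"roll":0}

```text
time_s: 5.5
tool_pos: [0.4757, 0.0986, 0.0413]
tcp_rot: [0.739, 0.674, -0.003, 0.002]
ft_force: [-3.4, -21.0, 3.5]
grip_width: -0.0
```

```bash
python3 go.py -.07 0.042 .041; python3 -c "
from h import *
c=snap('wrist','w5')"
```

```text
t 5.5 jig [-0.0689  0.0288] z 0.0413 F [ -3.37 -20.98   3.54] g -0.0003983282887684089
units [ 0.439 -0.038  0.009] roll -0.001 world [0.4758 0.1119]
```

View pics/w5.png

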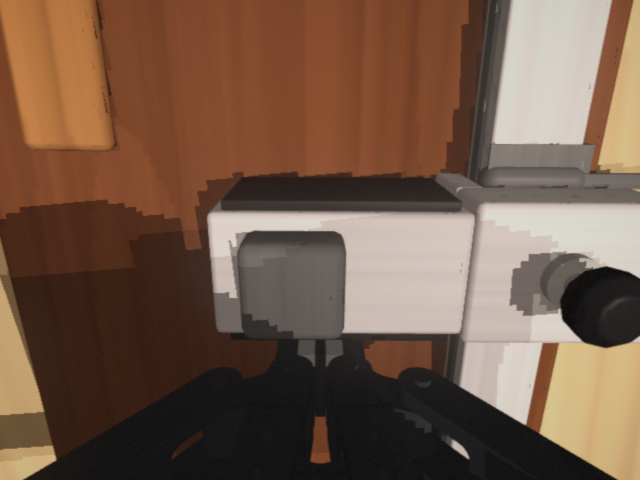

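```bash
python3 -c "
from h import *
from go import st
st();c=snap('side','d5');st()
cv2.imwrite('pics/d5c.png',cv2.resize(cv2.imread('pics/d5.png')[225:395,250:445],None,fx=3.5,fy=3.5,interpolation=cv2.INTER_CUBIC))"
```

```text
t 5.55 jig [-0.0689  0.0288] z 0.0413 F [ -2.84 -17.15   2.79] g -2.7319447736849804e-05
t 5.6 jig [-0.0689  0.0288] z 0.0413 F [ -3.29 -17.26   3.3 ] g 0.00010642395694194395
```

View pics/d5c.png

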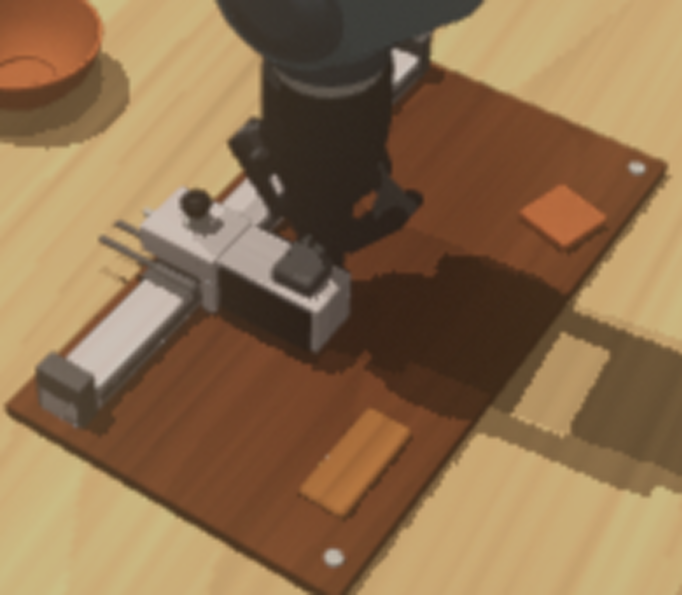

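The wrist view shows the stop over the first ridge. The reading holds at 17 N, above the expected 6–12 N, so I'll check nothing but the fingertips is touching.

```bash
python3 - <<'E'
from h import *
from go import *
c=dict(np.load('w5.npz'))
for u,v in((420,372),(438,378),(405,380),(300,350),(340,350),(325,345),(360,365),(440,440),(410,420),(610,300)):
    X=P(c,u,v); print((u,v),c['z_map'][v,u],w2jig(X).round(4),X[2].round(4))
d=dict(np.load('d5.npz'))
f=lambda u,v:(250+u/3.5-.36,225+v/3.5-.36)
for u,v in((240,135),(255,180),(277,190),(270,210),(405,200),(320,240),(196,195)):
    q=f(u,v);X=P(d,*q);print('side',(u,v),w2jig(X).round(4),X[2].round(4))
print(w2jig(P(d,*f(196,200),h=.0855)), w2jig(P(d,*f(196,200),h=.0885)))
E
```

```text
(420, 372) 0.109721355 [-0.0438  0.0417] 0.0797
(438, 378) 0.109752424 [-0.0392  0.0402] 0.0802
(405, 380) 0.10938651 [-0.0478  0.0399] 0.0807
(300, 350) 0.12498465 [-0.0756  0.0383] 0.0647
(340, 350) 0.123865105 [-0.0639  0.0389] 0.0657
(325, 345) 0.12631126 [-0.0682  0.0389] 0.0631
(360, 365) 0.11612352 [-0.0588  0.0395] 0.0737
(440, 440) 0.115807876 [-0.0369  0.0203] 0.0806
(410, 420) 0.10598801 [-0.0472  0.0326] 0.0867
(610, 300) 0.097081505 [-0.0033  0.0652] 0.0851
side (240, 135) [-0.0143  0.0395] 0.1244
side (255, 180) [-0.0271  0.0419] 0.096
side (277, 190) [-0.0048 -0.0171] 0.0282
side (270, 210) [-0.0398  0.0441] 0.0795
side (405, 200) [-0.1234  0.0293] 0.1227
side (320, 240) [-0.0758  0.0436] 0.074
side (196, 195) [0.0033 0.0611] 0.0818
[-0.00146723  0.06760554] [-0.0032889   0.07006641]
```

Only the fingertips touch. The linkage, knob and lock all have clearance. The stop is ~13 mm short of the groove, on the first ridge's flank. Continuing in 1 mm steps.

Request:
drive_tool:
  commands:
    - {"tx":0.035,"ty":0,"tz":0,"roll":0}
    - {"tx":0.035,"ty":0,"tz":0,"roll":0}

```text
time_s: 5.8
tool_pos: [0.476, 0.1019, 0.0413]
tcp_rot: [0.74, 0.673, -0.0, -0.0]
ft_force: [-0.3, -1.5, 0.6]
grip_width: 0.002
```

Request:
drive_tool:
  commands:
    - {"tx":0.035,"ty":0,"tz":0,"roll":0}
    - {"tx":0.035,"ty":0,"tz":0,"roll":0}

```text
time_s: 6.0
tool_pos: [0.4762, 0.1036, 0.0413]
tcp_rot: [0.74, 0.673, 0.0, -0.0]
ft_force: [0.5, -0.4, -0.6]
grip_width: 0.003
```

```bash
python3 -c "
from h import *
from go import st
st();c=snap('wrist','w6');c=snap('side','d6');snap('scene','s6')
cv2.imwrite('pics/d6c.png',cv2.resize(cv2.imread('pics/d6.png')[260:340,260:360],None,fx=7,fy=7,interpolation=cv2.INTER_CUBIC))
cv2.imwrite('pics/s6c.png',cv2.resize(cv2.imread('pics/s6.png')[170:250,310:410],None,fx=7,fy=7,interpolation=cv2.INTER_CUBIC))"
```

```text
t 6.0 jig [-0.0688  0.0337] z 0.0413 F [ 0.47 -0.38 -0.6 ] g 0.003253456336657987
```

View pics/w6.png

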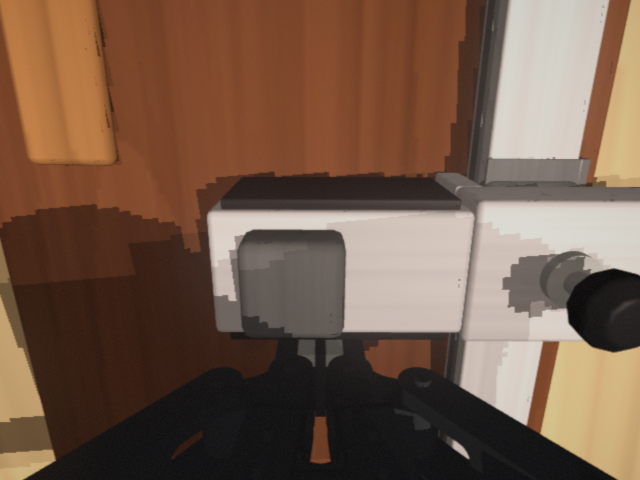

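View pics/s6c.png

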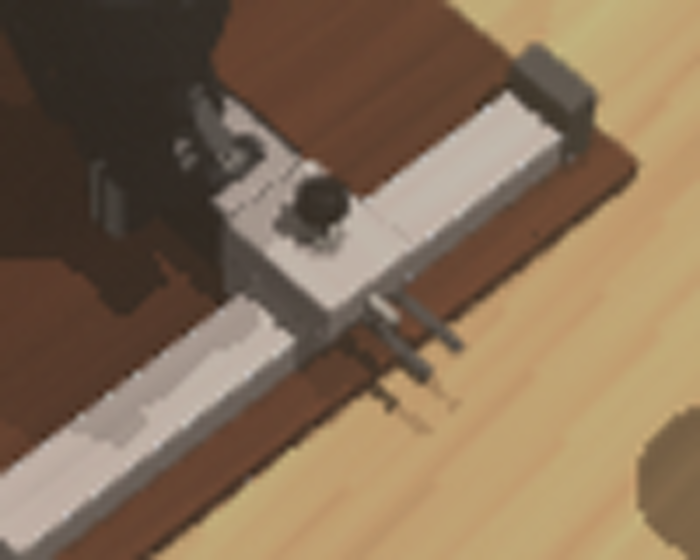

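View pics/d6c.png

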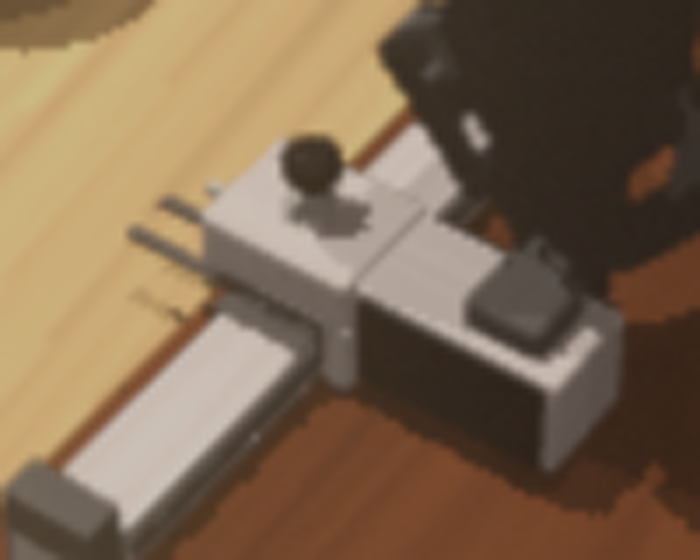

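The tab (scene crop 380,303) lines up with the near prong and the knob looks raised, so the plunger sits at the top of the first ridge, ~8 mm short. One mm more at a time.

Request:
drive_tool:
  commands:
    - {"tx":0.035,"ty":0,"tz":0,"roll":0}
    - {"tx":0.035,"ty":0,"tz":0,"roll":0}

```text
time_s: 6.35
tool_pos: [0.4763, 0.1045, 0.0414]
tcp_rot: [0.74, 0.673, 0.0, -0.0]
ft_force: [-0.2, -0.9, -0.4]
grip_width: -0.002
```

Request:
drive_tool:
  commands:
    - {"tx":0.035,"ty":0,"tz":0,"roll":0}
    - {"tx":0.035,"ty":0,"tz":0,"roll":0}

```text
time_s: 6.55
tool_pos: [0.4764, 0.1055, 0.0413]
tcp_rot: [0.74, 0.673, 0.0, -0.0]
ft_force: [0.3, -0.3, -0.4]
grip_width: -0.001
```

```bash
python3 -c "
from h import *
from go import st
st();c=snap('wrist','w7');snap('scene','s7')
cv2.imwrite('pics/s7c.png',cv2.resize(cv2.imread('pics/s7.png')[170:250,310:410],None,fx=7,fy=7,interpolation=cv2.INTER_CUBIC))"
```

```text
t 6.55 jig [-0.0689  0.0357] z 0.0413 F [ 0.35 -0.33 -0.36] g -0.0006892823932629861
```

View pics/w7.png

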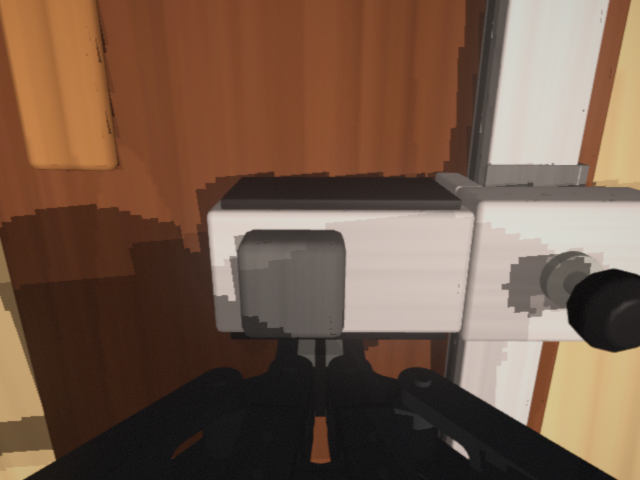

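View pics/s7c.png

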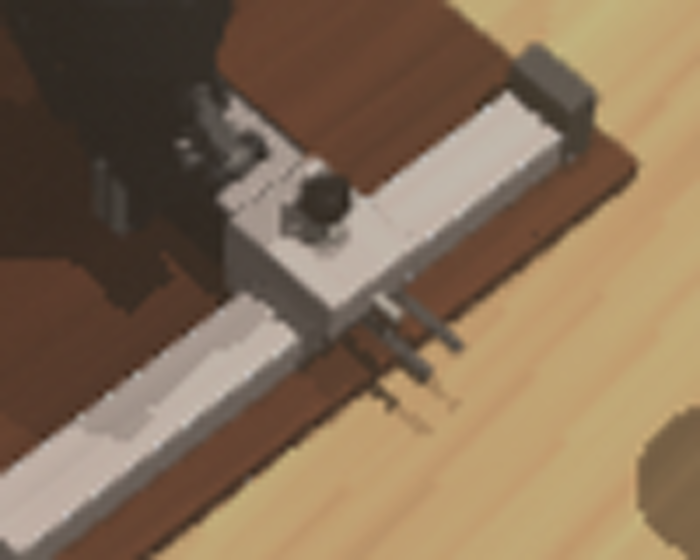

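Knob still raised at (617,310) and the arm still against the fingers. A little further.

Request:
drive_tool:
  commands:
    - {"tx":0.035,"ty":0,"tz":0,"roll":0}
    - {"tx":0.035,"ty":0,"tz":0,"roll":0}

```text
time_s: 6.85
tool_pos: [0.4764, 0.1064, 0.0413]
tcp_rot: [0.74, 0.673, 0.0, -0.0]
ft_force: [-0.2, 0.2, 0.9]
grip_width: 0.001
```

```bash
python3 -c "
from h import *
from go import st
st();c=snap('wrist','w8')"
```

```text
t 6.85 jig [-0.0689  0.0366] z 0.0413 F [-0.17  0.17  0.87] g 0.0006609172072499948
```

View pics/w8.png

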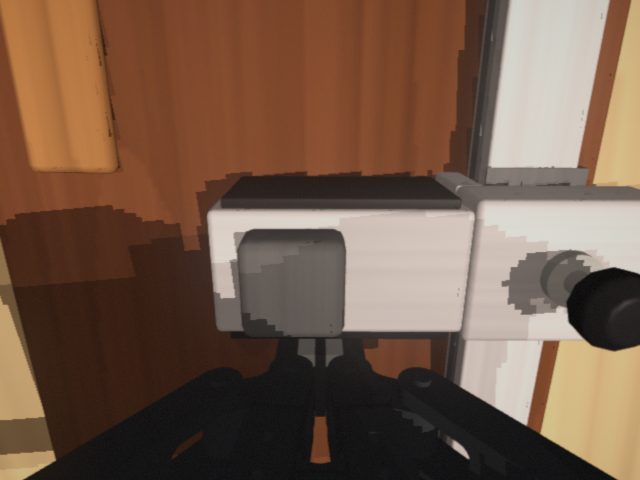

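Request:
drive_tool:
  commands:
    - {"tx":0.035,"ty":0,"tz":0,"roll":0}
    - {"tx":0.035,"ty":0,"tz":0,"roll":0}

```text
time_s: 7.1
tool_pos: [0.4766, 0.1075, 0.0413]
tcp_rot: [0.74, 0.673, 0.0, -0.0]
ft_force: [0.2, -0.5, 0.3]
grip_width: -0.002
```

```bash
python3 -c "
from h import *
from go import st
st();c=snap('wrist','w9')"
```

```text
t 7.1 jig [-0.0689  0.0377] z 0.0413 F [ 0.22 -0.5   0.3 ] g -0.0023675167422521726
```

View pics/w9.png

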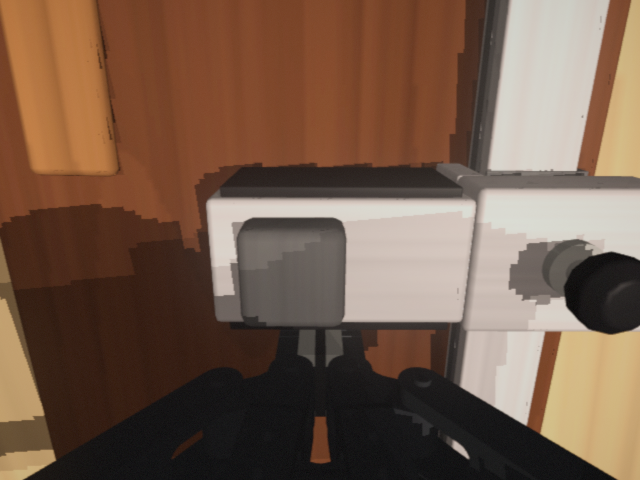

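The stop has run ahead of the fingers (arm edge moved from row 331 to 321) and the knob has dropped. I'll back off and verify.

Request:
drive_tool:
  commands:
    - {"tx":-0.3,"ty":0,"tz":0,"roll":0}
    - {"tx":-0.8,"ty":0,"tz":0,"roll":0}
    - {"tx":-1.3,"ty":0,"tz":-0.5,"roll":0}
    - {"tx":-1.8,"ty":-0.3,"tz":-1.5,"roll":0}
    - {"tx":-2.3,"ty":-0.3,"tz":-2.7,"roll":0}
    - {"tx":-2.5,"ty":-0.3,"tz":-4,"roll":0}
    - {"tx":-2.5,"ty":-0.3,"tz":-4.5,"roll":0}
    - {"tx":-2.5,"ty":-0.3,"tz":-4.5,"roll":0}

```text
time_s: 7.95
tool_pos: [0.4623, 0.0326, 0.1793]
tcp_rot: [0.74, 0.673, 0.002, 0.003]
ft_force: [0.2, -0.5, -0.1]
grip_width: -0.0
```

```bash
python3 -c "
from h import *
from go import st
st();c=snap('wrist','w10');snap('scene','s10');c=snap('side','d10')
cv2.imwrite('pics/d10c.png',cv2.resize(cv2.imread('pics/d10.png')[260:340,260:360],None,fx=7,fy=7,interpolation=cv2.INTER_CUBIC))
cv2.imwrite('pics/s10c.png',cv2.resize(cv2.imread('pics/s10.png')[170:250,310:410],None,fx=7,fy=7,interpolation=cv2.INTER_CUBIC))"
```

```text
t 7.95 jig [-0.0763 -0.0382] z 0.1793 F [ 0.22 -0.49 -0.08] g -0.00046822977301058574
```

View pics/w10.png

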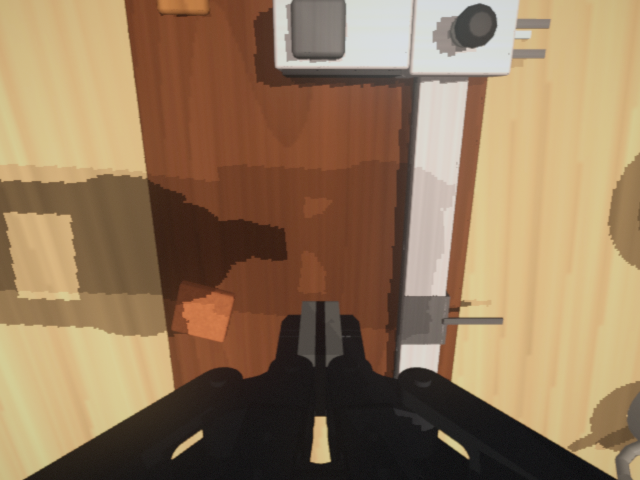

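View pics/s10c.png

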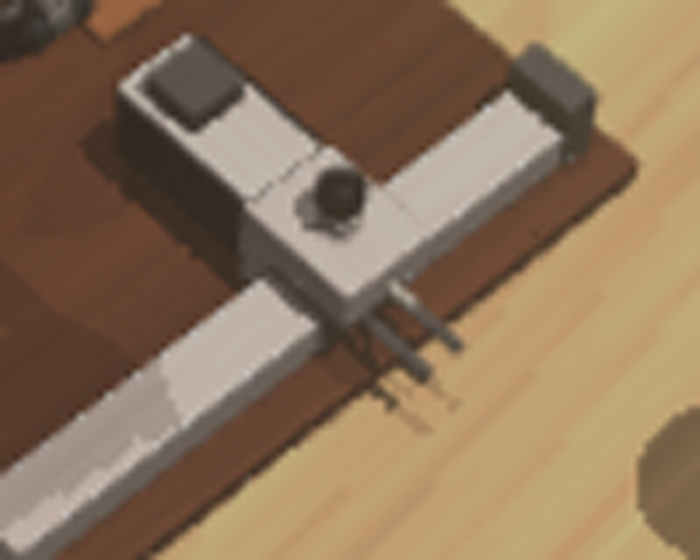

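View pics/d10c.png

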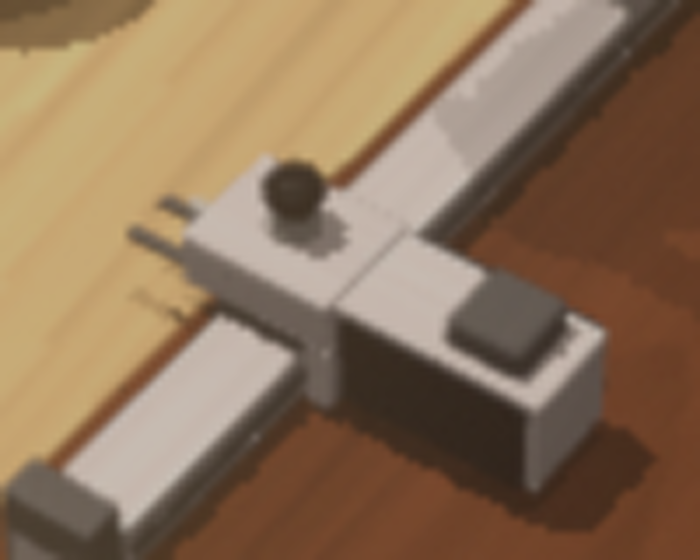

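```bash
python3 - <<'E'
from h import *
from go import *
from scipy.optimize import least_squares
S=dict(np.load('s10.npz'));D=dict(np.load('d10.npz'));Wc=dict(np.load('w10.npz'))
f=lambda u,v:(310+u/7-.43,170+v/7-.43); g=lambda u,v:(260+u/7-.43,260+v/7-.43)
# initial (from 4x/3.5x crops)
s0=lambda u,v:(220+u/4-.375,140+v/4-.375); d0=lambda u,v:(250+u/3.5-.36,225+v/3.5-.36)
def tri(a,b): 
    r=least_squares(lambda X:np.r_[np.subtract(proj(S,X),a),np.subtract(proj(D,X),b)],[.54,.13,.08]); return np.r_[w2jig(r.x),r.x[2]].round(4),np.abs(r.fun).max().round(2)
print('knob0',tri(s0(460,298),d0(259,139)),'lock0',tri(s0(377,233),d0(363,199)))
print('knob1',tri(f(340,190),g(294,190)),'lock1',tri(f(196,82),g(510,315)))
for n,u,v,h in(('stop br',511,75,.062),('bl',411,75,.062),('knob',477,25,.0855),('lock',320,28,.074),('prong+',549,23,.034),('prong-',545,53,.034),('tab60',530,34,.06),('tab50',530,34,.05)):
    X=P(Wc,u,v,h=h);print(n,w2jig(X).round(4))
z=Wc['z_map'];print('tab depth',P(Wc,527,34),P(Wc,547,53),P(Wc,549,23))
E
```

```text
knob0 (array([ 0.0001, -0.0047,  0.0805]), np.float64(0.62)) lock0 (array([-0.0777, -0.005 ,  0.0706]), np.float64(0.65))
knob1 (array([0.0004, 0.0776, 0.0781]), np.float64(0.79)) lock1 (array([-0.077 ,  0.0768,  0.0693]), np.float64(0.44))
stop br [0.0293 0.0525]
bl [-0.0258  0.0526]
knob [-0.0004  0.074 ]
lock [-0.0758  0.0745]
prong+ [0.0599 0.0822]
prong- [0.0602 0.0659]
tab60 [0.0375 0.0732]
tab50 [0.0421 0.0744]
tab depth [0.5880244  0.13400931 0.05152022] [0.46798233 0.11300565 0.31058676] [0.60936831 0.14029201 0.03282669]
```

```bash
python3 - <<'E'
import cv2,numpy as np
a=cv2.imread('pics/w10.png')[0:90,440:580]
cv2.imwrite('pics/w10c.png',cv2.resize(a,None,fx=5.5,fy=5.5,interpolation=cv2.INTER_CUBIC))
a=cv2.imread('pics/w2.png')[80:190,380:520]
cv2.imwrite('pics/w2c.png',cv2.resize(a,None,fx=5,fy=5,interpolation=cv2.INTER_CUBIC))
E
```

```text
(no output)
```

View pics/w10c.png

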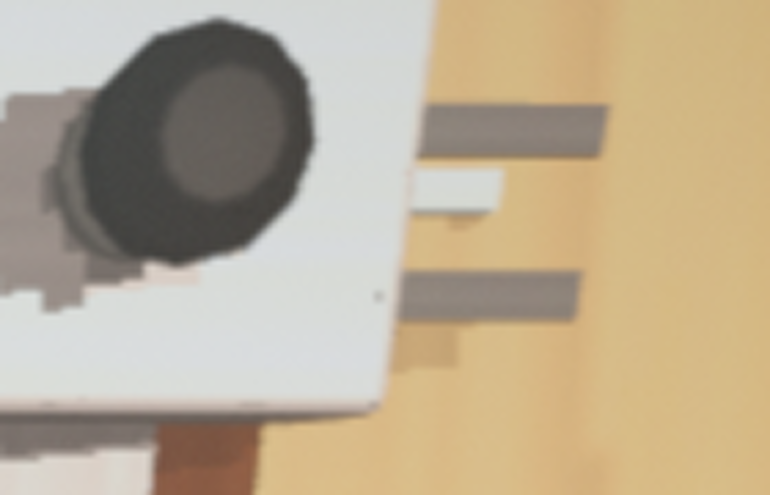

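View pics/w2c.png

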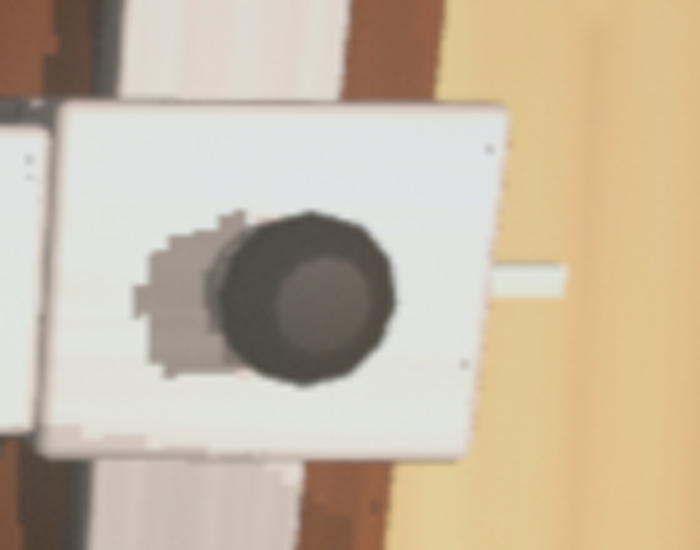

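Verified: the tab is mid-way between the prongs. The stop is at 74.2 mm against mid-groove at 74.1 mm, and the knob is back down. Next is the lock.

```bash
python3 go.py -.0775 .0745 .179;python3 go.py -.0775 .0745 .095
```

```text
t 8.1 jig [-0.0791 -0.0375] z 0.1748 F [ 0.54 -0.15  0.04] g -0.0016754656055889487
units [ 3.734  0.04  -0.14 ] roll -0.003 world [0.4713 0.1449]
t 8.1 jig [-0.0791 -0.0375] z 0.1748 F [ 0.54 -0.15  0.04] g -0.0016754656055889487
units [3.733 0.048 2.66 ] roll -0.003 world [0.4713 0.1449]
```

Request:
drive_tool:
  commands:
    - {"tx":0.9,"ty":0.02,"tz":0,"roll":0}
    - {"tx":1.9,"ty":0.03,"tz":0,"roll":0}
    - {"tx":2.9,"ty":0.04,"tz":0,"roll":0}
    - {"tx":3.73,"ty":0.05,"tz":0,"roll":0}
    - {"tx":3.73,"ty":0.05,"tz":1,"roll":0}
    - {"tx":3.73,"ty":0.05,"tz":2,"roll":0}
    - {"tx":3.73,"ty":0.05,"tz":2.5,"roll":0}
    - {"tx":3.73,"ty":0.05,"tz":2.5,"roll":0}

```text
time_s: 8.9
tool_pos: [0.4689, 0.1447, 0.0968]
tcp_rot: [0.739, 0.673, -0.004, -0.003]
ft_force: [-1.3, -1.2, -0.3]
grip_width: 0.0
```

```bash
python3 go.py -.0775 .0745 .085;python3 -c "
from h import *
c=snap('wrist','w11');c=snap('side','d11')
cv2.imwrite('pics/d11c.png',cv2.resize(cv2.imread('pics/d11.png')[250:350,250:370],None,fx=6,fy=6,interpolation=cv2.INTER_CUBIC))"
```

```text
t 8.9 jig [-0.0798  0.0741] z 0.0968 F [-1.26 -1.2  -0.33] g 0.00028070756278730845
units [0.016 0.08  0.392] roll -0.003 world [0.4713 0.1449]
```

View pics/w11.png

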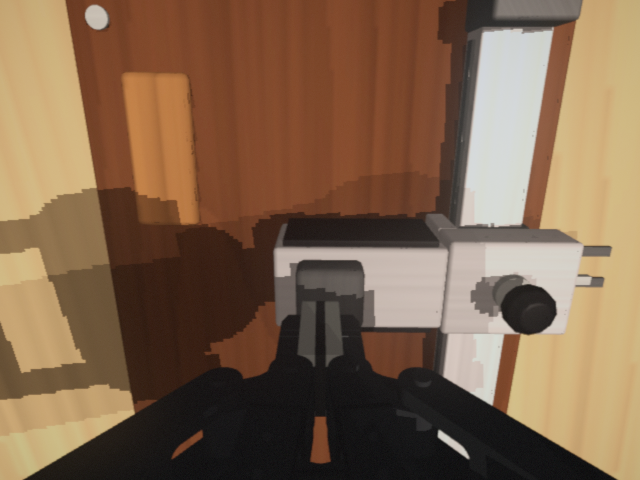

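View pics/d11c.png

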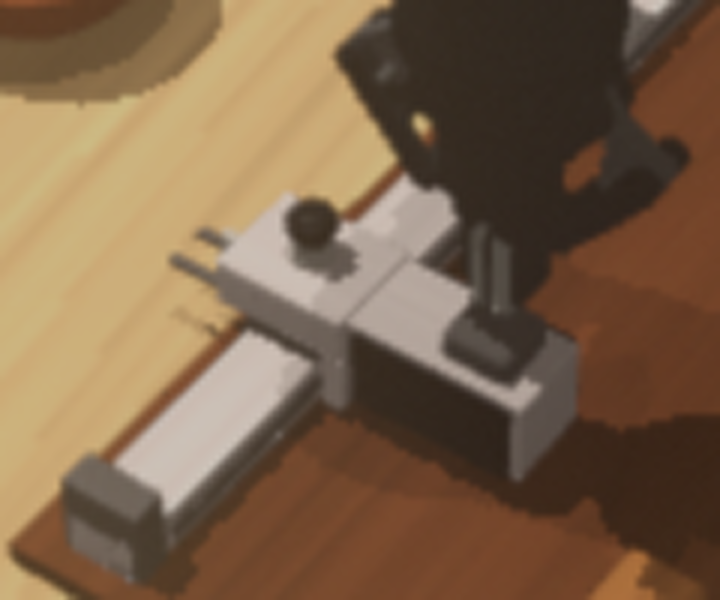

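The tips stand over the lock cap, (320,315) in the wrist view. Pressing slowly.

Request:
drive_tool:
  commands:
    - {"tx":0,"ty":0,"tz":0.1,"roll":0}
    - {"tx":0,"ty":0,"tz":0.2,"roll":0}
    - {"tx":0,"ty":0,"tz":0.3,"roll":0}
    - {"tx":0,"ty":0,"tz":0.3,"roll":0}

```text
time_s: 9.4
tool_pos: [0.4724, 0.1447, 0.0921]
tcp_rot: [0.74, 0.673, -0.0, -0.0]
ft_force: [0.5, 0.1, 0.5]
grip_width: 0.0
```

Request:
drive_tool:
  commands:
    - {"tx":0,"ty":0,"tz":0.07,"roll":0}
    - {"tx":0,"ty":0,"tz":0.14,"roll":0}
    - {"tx":0,"ty":0,"tz":0.14,"roll":0}

```text
time_s: 9.7
tool_pos: [0.4723, 0.1448, 0.0878]
tcp_rot: [0.74, 0.673, -0.0, -0.0]
ft_force: [-0.2, 0.1, 0.2]
grip_width: 0.001
```

Request:
drive_tool:
  commands:
    - {"tx":0,"ty":0,"tz":0.05,"roll":0}
    - {"tx":0,"ty":0,"tz":0.1,"roll":0}
    - {"tx":0,"ty":0,"tz":0.1,"roll":0}

```text
time_s: 10.0
tool_pos: [0.4725, 0.1448, 0.085]
tcp_rot: [0.74, 0.673, -0.0, -0.0]
ft_force: [-0.2, -0.7, 0.5]
grip_width: 0.005
```

Request:
drive_tool:
  commands:
    - {"tx":0,"ty":0,"tz":0.05,"roll":0}
    - {"tx":0,"ty":0,"tz":0.1,"roll":0}
    - {"tx":0,"ty":0,"tz":0.1,"roll":0}

```text
time_s: 10.3
tool_pos: [0.4726, 0.1448, 0.0821]
tcp_rot: [0.74, 0.673, 0.0, 0.0]
ft_force: [-0.5, -0.6, 3.3]
grip_width: -0.005
```

Request:
drive_tool:
  commands:
    - {"tx":0,"ty":0,"tz":0.05,"roll":0}
    - {"tx":0,"ty":0,"tz":0.1,"roll":0}
    - {"tx":0,"ty":0,"tz":0.1,"roll":0}

```text
time_s: 10.6
tool_pos: [0.4726, 0.1448, 0.0789]
tcp_rot: [0.74, 0.673, 0.0, 0.0]
ft_force: [-0.2, -0.1, 1.1]
grip_width: 0.001
```

Request:
drive_tool:
  commands:
    - {"tx":0,"ty":0,"tz":0.03,"roll":0}
    - {"tx":0,"ty":0,"tz":0.07,"roll":0}
    - {"tx":0,"ty":0,"tz":0.07,"roll":0}

```text
time_s: 10.9
tool_pos: [0.4726, 0.1448, 0.077]
tcp_rot: [0.74, 0.673, 0.0, 0.0]
ft_force: [-1.4, -0.3, 4.1]
grip_width: -0.001
```

Near the bottom; pressing until the hard stop shows in the force.

Request:
drive_tool:
  commands:
    - {"tx":0,"ty":0,"tz":0.03,"roll":0}
    - {"tx":0,"ty":0,"tz":0.03,"roll":0}

```text
time_s: 11.1
tool_pos: [0.4727, 0.1448, 0.0769]
tcp_rot: [0.74, 0.673, -0.0, -0.0]
ft_force: [-5.0, -0.0, 10.3]
grip_width: 0.001
```

Request:
drive_tool:
  commands:
    - {"tx":0,"ty":0,"tz":0.03,"roll":0}
    - {"tx":0,"ty":0,"tz":0.03,"roll":0}

```text
time_s: 11.3
tool_pos: [0.4727, 0.1449, 0.0768]
tcp_rot: [0.739, 0.673, -0.0, -0.0]
ft_force: [-7.2, -0.4, 16.6]
grip_width: -0.001
```

Hard stop: 16.6 N with z held at 76.8 mm, so the cap top is at 66 mm as specified. Straight up, then clear.

Request:
drive_tool:
  commands:
    - {"tx":0,"ty":0,"tz":-0.3,"roll":0}
    - {"tx":0,"ty":0,"tz":-1,"roll":0}
    - {"tx":0,"ty":0,"tz":-2,"roll":0}
    - {"tx":-0.6,"ty":-0.1,"tz":-3,"roll":0}
    - {"tx":-1.5,"ty":-0.2,"tz":-3.6,"roll":0}
    - {"tx":-2.5,"ty":-0.2,"tz":-4,"roll":0}
    - {"tx":-3.3,"ty":-0.2,"tz":-4,"roll":0}
    - {"tx":-3.3,"ty":-0.2,"tz":-4,"roll":0}

```text
time_s: 12.1
tool_pos: [0.4573, 0.0449, 0.1954]
tcp_rot: [0.741, 0.672, 0.0, 0.001]
ft_force: [0.6, 0.0, -0.4]
grip_width: 0.001
```

```bash
python3 -c "
from h import *
from go import st
st();c=snap('wrist','w12');c=snap('side','d12')
cv2.imwrite('pics/d12c.png',cv2.resize(cv2.imread('pics/d12.png')[250:350,250:370],None,fx=6,fy=6,interpolation=cv2.INTER_CUBIC))"
```

```text
t 12.1 jig [-0.0823 -0.0264] z 0.1954 F [ 0.62  0.04 -0.38] g 0.000944346365940947
```

View pics/w12.png

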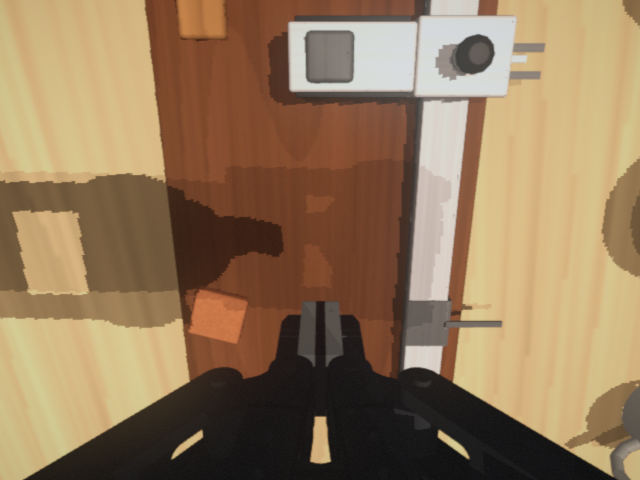

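View pics/d12c.png

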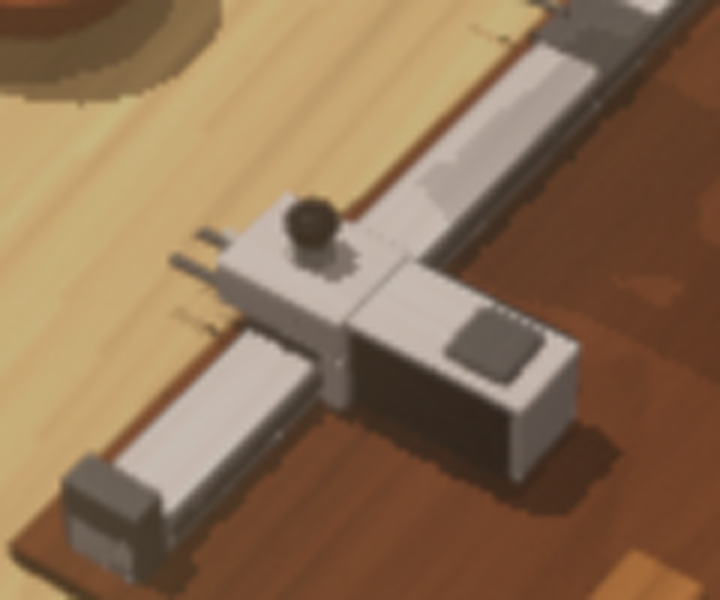

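The lock cap is sunk (wrist 330,56), and the tab (517,59) still sits between the prongs (47 and 75). Rib and tile are undisturbed and the tool is clear. Handing in.

```bash
python3 -c "
from cell import robot
print(robot.hand_in())"
```

```text
the job is handed in; nothing more can be done
None
```

The stop is set in the groove of the two-ridge clip, on the +y side, and the thumb lock is pressed fully down. I pushed the right pad with the shut fingertips, backed away, then pressed the lock. The job was handed in at about 12 s of the 45 s allowed.

- **Stop:** after backing off, its steel tab stood mid-way between the prongs, with the stop's middle at about 74.2 mm and mid-groove at 74.1 mm (calibration is good to about 2 mm). The knob was back down, and the stop was not pushed past the clip.
- **Lock:** it bottomed out at 16.6 N with the cap's top at 66 mm, which is the specified 4 mm above the arm's top. The picture taken afterwards shows the cap down and the stop unmoved.
- **Clearance:** the tool finished well above the jig, touching nothing. The plain clip, rib and tile looked undisturbed in the last pictures. I did not check the other bystanders closely, but the arm never worked low near them.
- **Disagreement:** the push on the first ridge read up to 21 N, and 17 N when held, against the stated 6–12 N. The depth images showed only the fingertips in contact, so I continued in 1 mm steps and the force then fell away.

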